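# Put the loose spice tin away in the push-to-open drawer

### The job

The low teak counter shelf has one shallow drawer without a handle, held by a touch latch: push its front in until the latch lets go, then get out of its way so that it springs fully out. Set the loose steel spice tin gently upright on the drawer's floor and let go, then push the drawer home again until the latch catches and it stays shut by itself. Feel for the end of the latch's stroke, never push on the drawer with more than 16 N, and leave the spice tower, bowl, jar and tumbler where they stand.

Things in the scene. Friction and masses are not known exactly. Their poses are not given: they have to be found in the camera images.
- shelf: Low teak counter shelf, fixed to the counter: 220 mm deep (x), 200 mm wide (y), its deck 74 mm high, with a back lip up to 94 mm along the far edge. Origin under its centre on the counter; its front looks along its own -x, z up. The carcass ends at x = -110 mm.
- drawer (a joint): Drawer slide along the shelf's -x, m: 0 shut (to 2 mm), 0.08 fully out, negative pushed in. A spring pushes it out: 6.5 N shut, 2.5 N out. Push-push latch: push to its end stop, 5 to 18 mm beyond shut (varies, unseen), and back off: if shut it springs fully out within 1.5 s when unobstructed; if out it catches at 0. Stroke 7 to 9 N, then about 5 N per mm; 12 N works it; a shorter push does not.
- drawer_front (a point): Centre of the flat outer face of the drawer's teak front, 41 mm above the counter; moves with the drawer, axes as the shelf's (outward is -x). The front is 200 mm wide, 14 mm thick, from 4 to 78 mm above the counter (4 mm higher than the deck), no handle; when shut a 20 mm gap is left between its back and the carcass.
- drawer_in (a point): Point on the drawer's floor, 8 mm above the counter, half-way across, 50 mm behind the back of the front: the middle of the part open to the sky when fully out, 100 mm (x) by 156 mm (y). Moves with the drawer, axes as the shelf's. Side walls stand 30 mm above the floor. The opening under the deck ends 62 mm above the counter, so the upright tin passes.
- tin_center (a point): Centre of the loose closed steel spice tin: upright cylinder 50 mm across, 45 mm high, 0.09 to 0.18 kg; z is its axis. It starts on the counter to the left or right of the shelf, its centre 22.5 mm above the counter.
- tower: Steel spice tower of three such tiers with a knobbed cap: 50 mm across, 160 mm high, on the counter on the other side of the shelf from the tin. Origin under its centre. To be left alone.
- bowl: Small wooden bowl on the counter, 100 mm across, 45 mm high, origin under its centre. To be left alone.
- jar: Lidded white ceramic jar standing on the shelf's deck, 72 mm across, 100 mm high, origin under its centre. To be left alone.
- tumbler: Glass tumbler standing on the shelf's deck, 66 mm across, 90 mm high, origin under its centre. To be left alone.

How it is judged (in metres and radians):
On the way, in this order (a step that is already met when the one before it is completed fails the run):
1. the drawer has been freed and stands fully sprung out (more than 70 mm) (value of joint drawer above 0.07 m), for 0.2 s.
2. the tin stands upright on the floor of the open drawer, released (x of tin_center in the frame of drawer_in between -0.03 and 0.06 m and y of tin_center in the frame of drawer_in between -0.06 and 0.06 m and z of tin_center in the frame of drawer_in between 0.015 and 0.03 m and angle between tin_center's own z axis and vertical below 0.15 rad and value of joint drawer above 0.05 m and contact force between the fingers and tin below 0.1 N and linear speed of tin below 0.03 m/s), for 0.2 s.
At the end, for the whole second after the job is handed in: The drawer is latched shut (within 5 mm of 0), at rest and untouched, with the tin standing upright (within 0.15 rad) on its floor (x of tin_center in the frame of drawer_in between -0.03 and 0.06 m and y of tin_center in the frame of drawer_in between -0.06 and 0.06 m and z of tin_center in the frame of drawer_in between 0.015 and 0.03 m and angle between tin_center's own z axis and vertical below 0.15 rad and value of joint drawer between -0.005 and 0.005 m and velocity of joint drawer between -0.01 and 0.01 m/s and linear speed of tin below 0.03 m/s and contact force between each of the arm, the fingers and drawer below 0.1 N).
It fails at once if the robot pushes on the drawer with more than 16 N (contact force between any of the fingers, the arm and drawer above 16 N).
It fails at once if the tin is pressed or dropped onto the drawer with more than 40 N (contact force between tin and drawer above 40 N).
It fails at once if the spice tower, bowl, jar or tumbler is moved more than 20 mm or tipped (distance of any of tower, bowl, jar, tumbler from where it was at the start of the episode above 0.02 m or angle between any of tower, bowl, jar, tumbler's own z axis and vertical above 0.3 rad).
It also fails if it takes over 72 s, if anything falls off the work surface, if the arm or the gripper's body presses on something with over 40 N, if the wrist force passes 120 N, or if a joint passes its speed limit or range.

### The arm

A 7-joint arm with a two-finger parallel gripper is mounted at the origin on the work surface. World frame = base frame: x ahead of the robot, y to its left, z up, the work surface at z = 0. Lengths are in mm, angles in rad, forces in N, time in s.
With the tool pointing down it reaches from about 350 to 900 mm from the base axis. Payload 7.2 kg.
Tool frame: the origin (TCP) lies at the very end of the fingers, on their centre line; the grasp point (between the pads) lies 19 mm behind it (grasp_offset is the distance from the TCP to the grasp point, in mm); z points along the fingers, y is the line along which they close (so a half turn about z gives the same grasp; the last joint's range is limited). The gripper opens to 85 mm and grips with 20 to 120 N. Pads are 22 mm wide; open, the fingers measure 114 mm over their backs; the gripper's body (76 mm by 85 mm) begins 54 mm behind the grasp point. The pads swing forward as they close: fully open they stand 13 mm farther back than shut.
Start: joints at [1.137, 0.411, -0.013, 1.596, 0.006, 1.134, -0.082], TCP at [223.549, -583.656, 231.297] pointing down, gripper open.
Joint ranges: [-2.95, 2.95], [-0.29, 1.99], [-1.47, 1.44], [0.14, 2.54], [-1.03, 4.17], [0.13, 1.85], [-2.86, 2.86]. Speed limits (rad/s): [2.39, 2.39, 3.01, 3.01, 3.14, 3.14, 3.14].

### API

Orientations are given as a unit quaternion [x, y, z, w].
In Python, from cell import read_state, get_image, hand_in, grasp_offset gives the robot as it stands. The module is installed in compiled form; this text tells all that it offers.
- The arm moves only by the shell command python3 -m crank 'ROWS' [FORCE]. ROWS is JSON, a list of rows, each an object with "jaw": the closure in counts, from 0 (fully open) to 255 (shut); "linear": the shift along the world's x, y, z in cm, a list of three; "turn": the turn about the world's z in rad. In form: [{"jaw": jaw, "linear": [x, y, z], "turn": turn}, ...]. A call has 1 to 20 rows; each row shifts and turns the commanded pose from where the row before left it; what a row does not reach is not made up. A row lasts 1/10 s, in which the tool goes at most 50 mm and 8.59 degrees, less where a joint would pass 70% of its speed; a pose out of reach is approached as far as the arm can. A call is refused whole if a number of a shift passes 5 or a number of a turn 0.15, either way. A call with a gripper value outside its range is refused whole. The fingers move at their own pace and stop on an object; FORCE is the grip in N (left out, the last holds). Time passes only in rows, so rows that do not move let the fingers close. It gives the time, the measured TCP pose, the force, the opening and the grip force at its end, in the units of the state.
- read_state(): the state, without advancing time (a new reading comes with each control period).
- get_image(name): name is "scene" or "top" or "wrist"; returns a dict with "frame" (480x640x3 uint8, blue, green, red), "fx", "fy", "cx", "cy" (pixels), "position" and "attitude" of the camera in the world; the wrist camera has in their place "T_tool_cam" (4x4, takes a point from camera to tool coordinates, whose origin is the TCP and whose axes are the flange's). Camera axes: x right, y down, z forward; pixel columns grow to the right and rows downward; lengths in mm; the calibration is good to about 2 mm. The wrist camera is an equidistant fisheye: a pixel r from the principal point sees the ray r / f radians off the axis. A picture is of the moment at which its call begins: read the wrist's pose just before it. There is no depth.
- hand_in(): hands the job in; it is judged then, once.
The state is a dict: "time_s": time; "joints": joint angles; "joint_velocities": joint speeds; "effort": joint torques, N m; "ee_pos": TCP position; "orientation": TCP orientation; "contact_force": force on the tool from outside, world axes, zero at the start; "moment": the same for the moment, N m; "gripper_width": finger opening in mm; "grasp_force": force on a finger pad.
Only numpy, scipy, OpenCV 4.12 (cv2) and the standard library are available. Lean on these libraries where they do the work, as an engineer would, in place of code of your own. Each camera call takes 0.05 s, during which the arm holds its last target. There are 200 camera calls.

## Working session

There is one attempt and no reset: what is moved stays moved. The work goes in short steps, Python scripts to look and compute and a shell command to move; the robot and the scene stay as the last step left them, time stands still between calls to the robot, and variables do not carry over. Pictures are saved under pics/ and viewed, at most 10 in all, crops included, and the job is handed in when it is done.

```bash
mkdir -p pics
python3 - <<'E'
from cell import *
import cv2,numpy as np
s=read_state();print({k:np.round(v,3).tolist() for k,v in s.items()},grasp_offset)
for n in("top","scene"):
    d=get_image(n);cv2.imwrite(f"pics/{n}0.png",d["frame"]);print({k:np.array(v).round(4).tolist() for k,v in d.items() if k!="frame"})
E
```

```text
{'time_s': 0.0, 'joints': [1.137, 0.412, -0.013, 1.597, 0.006, 1.134, -0.082], 'joint_velocities': [-0.001, -0.001, 0.001, 0.001, 0.001, -0.001, -0.001], 'effort': [0.001, -60.062, 0.683, -29.94, 0.014, 0.011, -0.0], 'ee_pos': [223.34, -583.195, 230.443], 'orientation': [0.983, 0.182, -0.0, -0.001], 'contact_force': [-0.451, 0.597, -0.139], 'moment': [0.039, 0.044, -0.025], 'grasp_force': 0.0, 'gripper_width': 85.128} 18.700000000000003
{'fx': 576.3263, 'fy': 576.3263, 'cx': 320.6488, 'cy': 234.8608, 'position': [516.3391, 80.3853, 1378.9992], 'attitude': [0.7065, -0.7063, 0.0312, -0.031]}
{'fx': 562.0137, 'fy': 562.0137, 'cx': 320.8998, 'cy': 243.6286, 'position': [1241.9183, 421.5793, 993.4451], 'attitude': [0.4606, 0.8233, -0.2885, -0.1636]}
```

View pics/top0.png

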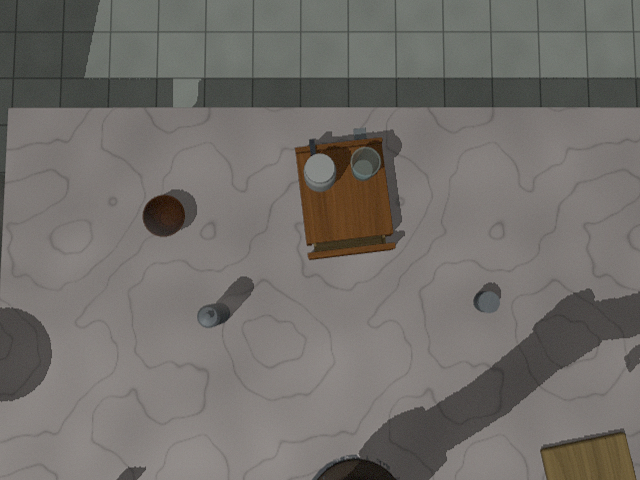

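View pics/scene0.png

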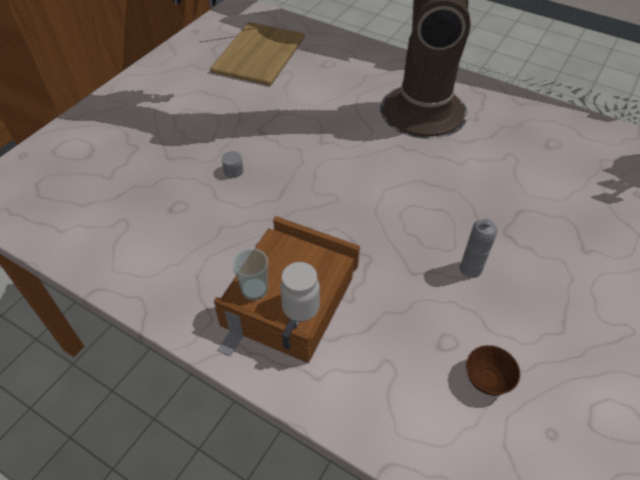

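The top view shows the shelf front facing the robot, with its outer edge from about (310,259) to (396,249). The tin is at (487,300), the tower at (210,315) and the bowl at (164,215). I'll zoom in on the shelf and tin to measure them.

```bash
cat > h.py <<'E'
import numpy as np
from scipy.spatial.transform import Rotation as R
T=dict(f=576.3263,c=(320.6488,234.8608),p=np.array([516.3391,80.3853,1378.9992]),q=[0.7065,-0.7063,0.0312,-0.031])
S=dict(f=562.0137,c=(320.8998,243.6286),p=np.array([1241.9183,421.5793,993.4451]),q=[0.4606,0.8233,-0.2885,-0.1636])
def at(u,v,z,C=T):
    r=R.from_quat(C['q']).apply([(u-C['c'][0])/C['f'],(v-C['c'][1])/C['f'],1]); return C['p']+r*(z-C['p'][2])/r[2]
def proj(P,C=T):
    x=R.from_quat(C['q']).inv().apply(np.array(P)-C['p']); return C['f']*x[0]/x[2]+C['c'][0],C['f']*x[1]/x[2]+C['c'][1]
E
python3 - <<'E'
import cv2,numpy as np
f=cv2.imread("pics/top0.png")
a=cv2.resize(f[120:280,285:415],None,fx=3.7,fy=3.7,interpolation=cv2.INTER_CUBIC)
b=cv2.resize(f[280:320,465:510],None,fx=6,fy=6,interpolation=cv2.INTER_CUBIC)
o=np.zeros((592,481+275,3),np.uint8);o[:a.shape[0],:a.shape[1]]=a;o[:240,484:484+270]=b;cv2.imwrite("pics/crop.png",o)
from h import *
for n,u,v,z in[("fl",310,259,78),("fr",396,249,78),("tin",487,300,45),("tower",208,315,160),("bowl",164,215,45),("jar",320,167,174),("tumb",365,161,164),("deckL",308,244,74),("deckR",391,236,74)]:print(n,at(u,v,z).round(1))
E
```

```text
fl [576.4 104.1  78. ]
fr [599.1 -90.4  78. ]
tin [ 483.7 -302.8   45. ]
tower [455.1 316.3 160. ]
bowl [680.4 445.1  45. ]
jar [767.1  81.5 174. ]
tumb [782.3 -14.8 164. ]
deckL [610.6 108.7  74. ]
deckR [628.9 -79.9  74. ]
```

View pics/crop.png

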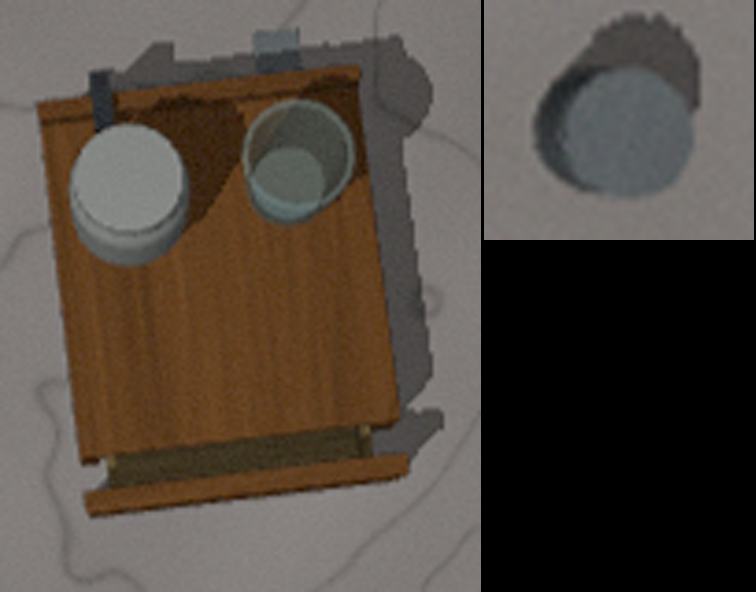

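The crop pins the front's outer top edge at (309.9,259.5) to (395.5,248.4). The deck corners are (307.2,244.9), (392.8,234.9), (295.3,147.6) and (381.8,138.1), and the tin top's centre is (489.2,302).

Run:
```python
from h import *
A=[(309.9,259.5,78,-144,100),(395.5,248.4,78,-144,-100),(307.2,244.9,74,-110,100),(392.8,234.9,74,-110,-100),(295.3,147.6,94,110,100),(381.8,138.1,94,110,-100)]
P=np.array([at(u,v,z)[:2] for u,v,z,_,_ in A]);L=np.array([a[3:] for a in A],float)
from scipy.optimize import least_squares
def f(p,d=0):
    c,s=np.cos(p[2]),np.sin(p[2]);return (L@np.array([[c,s],[-s,c]])+p[:2]-P)
r=least_squares(lambda p:f(p).ravel(),[700,0,-.1]);p=r.x;print(p.round(3),f(p).round(1).tolist())
c,s=np.cos(p[2]),np.sin(p[2])
W=lambda x,y:(p[0]+c*x-s*y,p[1]+s*x+c*y)
print("front",W(-144,0),"drawer_in shut",W(-80,0),"open",W(-160,0),"out dir",(-c,-s))
print("tin",at(489.2,302,45))
# scene check
t=at(489.2,302,45);print("tin in scene",proj(t,S),"frontcorner",proj([*W(-144,100),78],S),proj([*W(-144,-100),78],S),proj([*W(110,0),94],S))
```

```text
[7.30075e+02 2.58760e+01 1.21000e-01] [[-0.3, 3.4], [-1.2, -1.6], [0.2, 1.3], [1.6, -2.7], [-1.3, 0.9], [0.9, -1.2]]
front (np.float64(587.1363082864564), np.float64(8.422973052919613)) drawer_in shut (np.float64(650.6645096117662), np.float64(16.179753078865176)) open (np.float64(571.254257955129), np.float64(6.483778046433219)) out dir (np.float64(-0.9926281457079654), np.float64(-0.12119968790539945))
tin [ 479.10950622 -307.72129659   45.        ]
tin in scene (np.float64(228.71284749942396), np.float64(157.7890815766675)) frontcorner (np.float64(357.9007280914798), np.float64(244.37381146327135)) (np.float64(272.805781908442), np.float64(214.4356094239265)) (np.float64(256.599082105834), np.float64(318.66253146120346))
```

The shelf fit is good to about 3 mm: yaw 0.121, front centre at (587,8). The tin is at about (479,-308). Next I swing to a point in front of the drawer with the jaw closed and turned parallel to the face.

```bash
R='{"jaw":255,"linear":[1.6,4.1,-0.4],"turn":-0.0175}'; python3 -m crank '[{"jaw":255,"linear":[1.6,4.1,-0.4],"turn":-0.0175},{"jaw":255,"linear":[1.6,4.1,-0.4],"turn":-0.0175},{"jaw":255,"linear":[1.6,4.1,-0.4],"turn":-0.0175},{"jaw":255,"linear":[1.6,4.1,-0.4],"turn":-0.0175},{"jaw":255,"linear":[1.6,4.1,-0.4],"turn":-0.0175},{"jaw":255,"linear":[1.6,4.1,-0.4],"turn":-0.0175},{"jaw":255,"linear":[1.6,4.1,-0.4],"turn":-0.0175},{"jaw":255,"linear":[1.6,4.1,-0.4],"turn":-0.0175},{"jaw":255,"linear":[1.6,4.1,-0.4],"turn":-0.0175},{"jaw":255,"linear":[1.6,4.1,-0.4],"turn":-0.0175},{"jaw":255,"linear":[1.6,4.1,-0.4],"turn":-0.0175},{"jaw":255,"linear":[1.6,4.1,-0.4],"turn":-0.0175},{"jaw":255,"linear":[1.6,4.1,-0.4],"turn":-0.0175},{"jaw":255,"linear":[1.6,4.1,-0.4],"turn":-0.0175},{"jaw":255,"linear":[0,0,0],"turn":0}]' 40
```

```text
time_s: 1.6
ee_pos: [448.8, -3.7, 175.1]
orientation: [0.998, 0.064, 0.0, -0.001]
contact_force: [0.6, -0.8, 0.1]
gripper_width: -0.1
grasp_force: 0.0
```

```bash
python3 -m crank '[{"jaw":255,"linear":[2.4,0.15,-3.3],"turn":0},{"jaw":255,"linear":[2.4,0.15,-3.3],"turn":0},{"jaw":255,"linear":[2.4,0.15,-3.3],"turn":0},{"jaw":255,"linear":[2.4,0.15,-3.3],"turn":-0.007},{"jaw":255,"linear":[0,0,0],"turn":0},{"jaw":255,"linear":[0,0,0],"turn":0}]' 40; python3 -c "
from cell import *;import cv2
cv2.imwrite('pics/w1.png',get_image('wrist')['frame'])"
```

```text
time_s: 2.2
ee_pos: [542.4, -4.0, 42.1]
orientation: [0.998, 0.057, -0.002, -0.0]
contact_force: [-0.6, 0.3, 0.7]
gripper_width: -0.0
grasp_force: 0.0
```

View pics/w1.png

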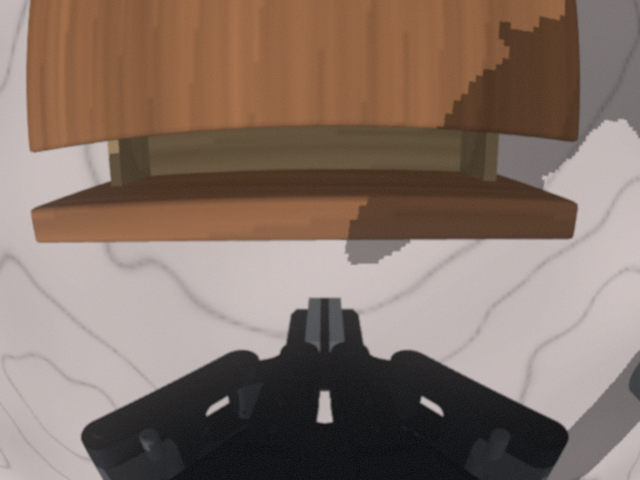

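The wrist view shows the drawer front level at row ~240, spanning columns 35–577 (centre ~306), with the fingers at column 325. That agrees with the fit: about 7 mm to shift left. Now I advance slowly to contact.

```bash
python3 -m crank '[{"jaw":255,"linear":[1,0.8,0],"turn":0},{"jaw":255,"linear":[1,0.12,0],"turn":0},{"jaw":255,"linear":[0.3,0.04,0],"turn":0},{"jaw":255,"linear":[0.2,0.02,0],"turn":0},{"jaw":255,"linear":[0.2,0.02,0],"turn":0},{"jaw":255,"linear":[0.2,0.02,0],"turn":0},{"jaw":255,"linear":[0,0,0],"turn":0}]' 40
```

```text
time_s: 2.95
ee_pos: [572.6, 6.5, 43.3]
orientation: [0.998, 0.057, -0.0, 0.0]
contact_force: [-0.1, 0.5, 0.6]
gripper_width: -0.0
grasp_force: 0.0
```

```bash
for i in 1; do python3 -m crank '[{"jaw":255,"linear":[0.2,0.02,0],"turn":0},{"jaw":255,"linear":[0,0,0],"turn":0}]'; done; python3 -m crank '[{"jaw":255,"linear":[0.2,0.02,0],"turn":0},{"jaw":255,"linear":[0,0,0],"turn":0}]';python3 -m crank '[{"jaw":255,"linear":[0.1,0.01,0],"turn":0},{"jaw":255,"linear":[0,0,0],"turn":0}]'
```

```text
time_s: 3.15
ee_pos: [574.7, 6.7, 43.3]
orientation: [0.998, 0.057, 0.0, -0.0]
contact_force: [0.2, -0.4, -0.7]
gripper_width: 0.2
grasp_force: 0.0
time_s: 3.35
ee_pos: [576.1, 6.9, 43.1]
orientation: [0.998, 0.057, -0.001, 0.0]
contact_force: [-2.2, -0.2, 1.7]
gripper_width: 0.2
grasp_force: 1.0
time_s: 3.55
ee_pos: [576.5, 6.9, 43.1]
orientation: [0.998, 0.057, -0.001, 0.0]
contact_force: [-4.8, -0.6, 3.7]
gripper_width: -0.1
grasp_force: 2.5
```

```bash
python3 -m crank '[{"jaw":255,"linear":[0.1,0.01,0.1],"turn":0},{"jaw":255,"linear":[0,0,0],"turn":0}]'; python3 -m crank '[{"jaw":255,"linear":[0.1,0.01,0.05],"turn":0},{"jaw":255,"linear":[0,0,0],"turn":0}]';python3 -m crank '[{"jaw":255,"linear":[0.1,0.01,0],"turn":0},{"jaw":255,"linear":[0,0,0],"turn":0}]'
```

```text
time_s: 3.75
ee_pos: [576.4, 6.9, 43.4]
orientation: [0.998, 0.057, -0.002, 0.0]
contact_force: [-5.5, -0.6, -0.6]
gripper_width: 0.2
grasp_force: 2.9
time_s: 3.95
ee_pos: [576.7, 6.9, 43.4]
orientation: [0.998, 0.057, -0.003, 0.0]
contact_force: [-7.3, -0.1, -2.5]
gripper_width: 0.2
grasp_force: 3.3
time_s: 4.15
ee_pos: [577.7, 7.0, 43.4]
orientation: [0.998, 0.057, -0.003, 0.0]
contact_force: [-6.7, -0.6, -1.3]
gripper_width: -0.2
grasp_force: 3.3
```

```bash
python3 -m crank '[{"jaw":255,"linear":[0.1,0.01,0],"turn":0},{"jaw":255,"linear":[0.1,0.01,0],"turn":0},{"jaw":255,"linear":[0,0,0],"turn":0}]'|sed -n '2p;4p'; python3 -m crank '[{"jaw":255,"linear":[0.1,0.01,0],"turn":0},{"jaw":255,"linear":[0,0,0],"turn":0}]'|sed -n '2p;4p';python3 -m crank '[{"jaw":255,"linear":[0.1,0.01,0],"turn":0},{"jaw":255,"linear":[0,0,0],"turn":0}]'|sed -n '2p;4p'
```

```text
ee_pos: [579.6, 7.2, 43.4]
contact_force: [-6.6, 0.2, -1.4]
ee_pos: [580.5, 7.4, 43.4]
contact_force: [-8.3, -1.2, -0.8]
ee_pos: [581.5, 7.4, 43.4]
contact_force: [-6.9, -0.0, -0.7]
```

```bash
python3 -m crank '[{"jaw":255,"linear":[0.1,0.01,0],"turn":0},{"jaw":255,"linear":[0.1,0.01,0],"turn":0},{"jaw":255,"linear":[0,0,0],"turn":0}]'|sed -n '2p;4p'; python3 -m crank '[{"jaw":255,"linear":[0.1,0.01,0],"turn":0},{"jaw":255,"linear":[0,0,0],"turn":0}]'|sed -n '2p;4p'
```

```text
ee_pos: [583.0, 7.6, 43.4]
contact_force: [-9.6, -0.7, 0.3]
ee_pos: [583.3, 7.7, 43.4]
contact_force: [-13.1, -0.4, 2.5]
```

13 N with almost no travel means the end stop, so I back off quickly.

```bash
python3 -m crank '[{"jaw":255,"linear":[-4.5,-0.54,0],"turn":0},{"jaw":255,"linear":[-4.5,-0.54,0],"turn":0},{"jaw":255,"linear":[-4.5,-0.54,0],"turn":0},{"jaw":255,"linear":[-1,0,4],"turn":0},{"jaw":255,"linear":[0,0,4],"turn":0},{"jaw":0,"linear":[0,0,4],"turn":0},{"jaw":0,"linear":[0,0,0],"turn":0},{"jaw":0,"linear":[0,0,0],"turn":0},{"jaw":0,"linear":[0,0,0],"turn":0},{"jaw":0,"linear":[0,0,0],"turn":0},{"jaw":0,"linear":[0,0,0],"turn":0},{"jaw":0,"linear":[0,0,0],"turn":0},{"jaw":0,"linear":[0,0,0],"turn":0},{"jaw":0,"linear":[0,0,0],"turn":0}]'; python3 -c "
from cell import *;import cv2
cv2.imwrite('pics/t2.png',cv2.resize(get_image('top')['frame'][110:350,240:540],None,fx=2.5,fy=2.5))"
```

```text
time_s: 6.75
ee_pos: [442.5, -8.1, 164.6]
orientation: [0.998, 0.057, -0.0, -0.0]
contact_force: [-0.2, 0.4, -0.3]
gripper_width: 85.1
grasp_force: 0.0
```

View pics/t2.png

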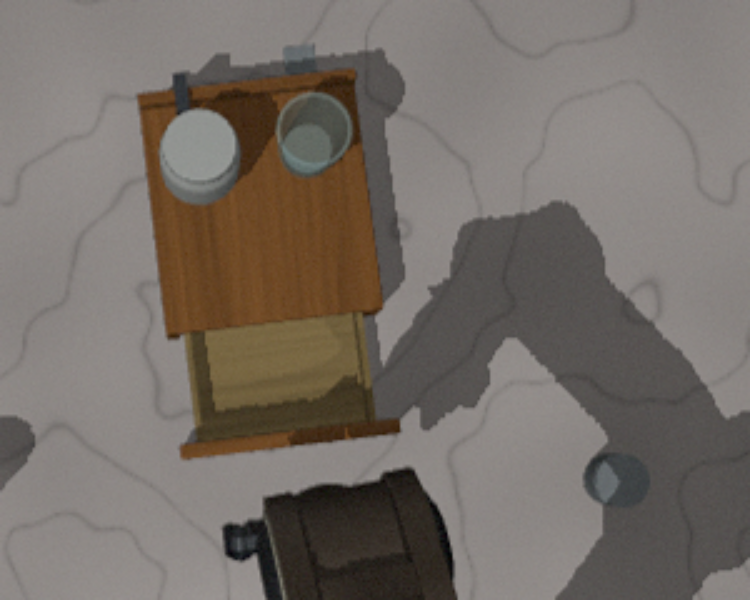

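The drawer is fully out: its front edge runs from (182,458) to (400,431) in the crop, and the tin is at (617,480). Moving over the tin.

```bash
python3 -m crank '[{"jaw":0,"linear":[0.5,-4.3,0],"turn":0},{"jaw":0,"linear":[0.5,-4.3,0],"turn":0},{"jaw":0,"linear":[0.5,-4.3,0],"turn":0},{"jaw":0,"linear":[0.5,-4.3,0],"turn":0},{"jaw":0,"linear":[0.5,-4.3,0],"turn":0},{"jaw":0,"linear":[0.5,-4.3,0],"turn":0},{"jaw":0,"linear":[0.6,-4.2,-2],"turn":0},{"jaw":0,"linear":[0,0,-3],"turn":0},{"jaw":0,"linear":[0,0,0],"turn":0},{"jaw":0,"linear":[0,0,0],"turn":0}]' 30; python3 -c "
from cell import *;import cv2,numpy as np
d=get_image('wrist');f=d['frame'];print(d['fx'],d['cx'],d['cy'],np.round(d['T_tool_cam'],4).tolist())
cv2.imwrite('pics/w2.png',f)
from h import *
for u,v in((312.8,293.2),(400,282.4)): print(at(u,v,78))"
```

```text
time_s: 7.8
ee_pos: [478.4, -307.0, 114.7]
orientation: [0.998, 0.057, -0.001, -0.001]
contact_force: [0.3, 0.8, 0.8]
gripper_width: 85.3
grasp_force: 0.0
371.64829954431775 324.2881290378284 244.19058730839114 [[-0.0, -0.9513, -0.3083, 79.2283], [1.0, 0.0, -0.0002, 0.1087], [0.0002, -0.3083, 0.9513, -141.7292], [0.0, 0.0, 0.0, 1.0]]
[499.56744144  97.6261465   78.        ]
[523.79693261 -98.52777401  78.        ]
```

View pics/w2.png

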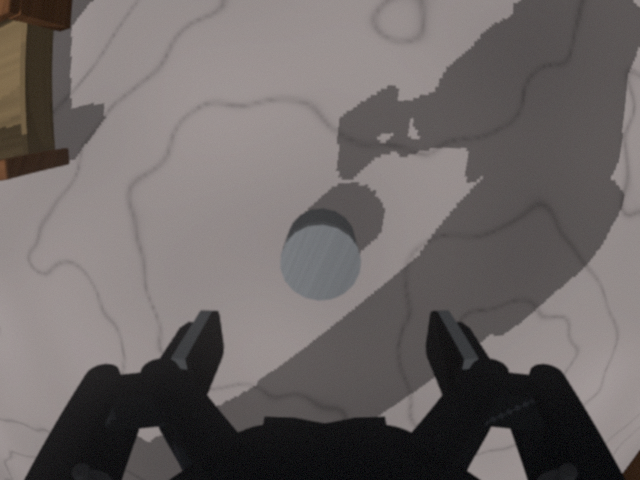

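The wrist view shows the tin's top centred at about (320,261), between the open pads. Computing its offset.

Run:
```python
from h import *
T=np.array([[0,-.9513,-.3083,79.2283],[1,0,-.0002,.1087],[.0002,-.3083,.9513,-141.7292]])
x,y=320-324.29,261-244.19;r=np.hypot(x,y);th=r/371.65
d=np.array([x/r*np.sin(th),y/r*np.sin(th),np.cos(th)])
Q=R.from_quat([.998,.057,-.001,-.001]);p=np.array([478.4,-307,114.7])
o=p+Q.apply(T[:,3]);w=Q.apply(T[:,:3]@d);print(o+w*(45-o[2])/w[2])
```

```text
[ 477.93632944 -304.34628366   45.        ]
```

```bash
python3 -m crank '[{"jaw":0,"linear":[0,0.15,-3],"turn":0},{"jaw":0,"linear":[0,0,-3],"turn":0},{"jaw":0,"linear":[0,0,-3],"turn":0},{"jaw":0,"linear":[0,0,-1.5],"turn":0},{"jaw":0,"linear":[0,0,0],"turn":0},{"jaw":255,"linear":[0,0,0],"turn":0},{"jaw":255,"linear":[0,0,0],"turn":0},{"jaw":255,"linear":[0,0,0],"turn":0},{"jaw":255,"linear":[0,0,0],"turn":0},{"jaw":255,"linear":[0,0,0],"turn":0},{"jaw":255,"linear":[0,0,0],"turn":0}]' 30
```

```text
time_s: 8.95
ee_pos: [479.6, -307.1, 11.7]
orientation: [0.998, 0.057, 0.001, 0.001]
contact_force: [-1.8, 1.0, 6.7]
gripper_width: 49.1
grasp_force: 30.2
```

```bash
python3 -m crank '[{"jaw":255,"linear":[0,0,1],"turn":0},{"jaw":255,"linear":[0,0,2.5],"turn":0},{"jaw":255,"linear":[0,0,4],"turn":0},{"jaw":255,"linear":[0,0,4],"turn":0},{"jaw":255,"linear":[0,0,2.5],"turn":0},{"jaw":255,"linear":[0.6,2,0],"turn":0},{"jaw":255,"linear":[1.2,3.9,0],"turn":0},{"jaw":255,"linear":[1.2,3.9,0],"turn":0},{"jaw":255,"linear":[1.2,3.9,0],"turn":0},{"jaw":255,"linear":[1.2,3.9,0],"turn":0},{"jaw":255,"linear":[1.2,3.9,0],"turn":0},{"jaw":255,"linear":[1.2,3.9,0],"turn":0},{"jaw":255,"linear":[1.0,3.9,0],"turn":0},{"jaw":255,"linear":[0.6,2,0],"turn":0},{"jaw":255,"linear":[0,0,0],"turn":0},{"jaw":255,"linear":[0,0,0],"turn":0}]' ; python3 -c "
from cell import *;import cv2,numpy as np
cv2.imwrite('pics/w3.png',get_image('wrist')['frame'])"
```

```text
time_s: 10.55
ee_pos: [572.4, 6.2, 150.4]
orientation: [0.998, 0.057, 0.0, 0.0]
contact_force: [-0.2, -1.2, -1.7]
gripper_width: 49.1
grasp_force: 31.6
```

View pics/w3.png

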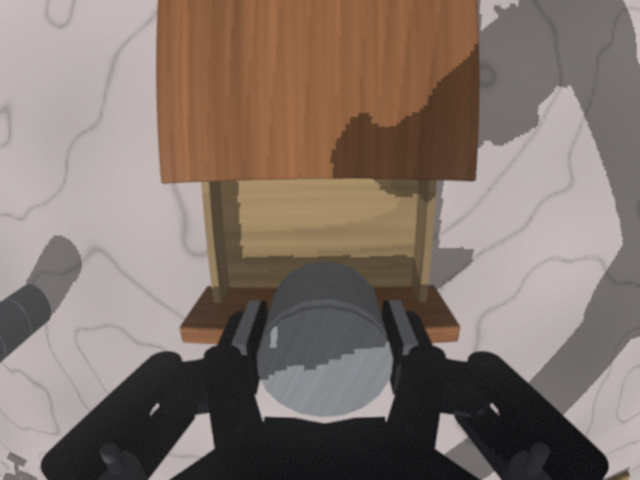

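Run:
```python
from h import *
T=np.array([[0,-.9513,-.3083,79.2283],[1,0,-.0002,.1087],[.0002,-.3083,.9513,-141.7292]])
Q=R.from_quat([.998,.057,0,0]);p=np.array([572.4,6.2,150.4])
for n,u,v,z in[("deckL",162,182,74),("deckR",476,180,74),("frontoutL",183,342,78),("frontoutR",459,340,78),("frontinL",184,328,78),("frontinR",456,324,78)]:
    x,y=u-324.29,v-244.19;r=np.hypot(x,y);th=r/371.65
    d=np.array([x/r*np.sin(th),y/r*np.sin(th),np.cos(th)])
    o=p+Q.apply(T[:,3]);w=Q.apply(T[:,:3]@d);P=o+w*(z-o[2])/w[2]
    l=Q.inv().apply(P-p);print(n,P.round(1),"tool xy",l[:2].round(1))
```

```text
deckL [610.1 113.3  74. ] tool xy [  49.7 -102.1]
deckR [633.5 -82.1  74. ] tool xy [50.6 94.6]
frontoutL [497.2  99.8  78. ] tool xy [ -64.1 -101.5]
frontoutR [521.8 -96.3  78. ] tool xy [-62.   96.1]
frontinL [509.4  98.2  78. ] tool xy [-52.1 -98.6]
frontinR [534.7 -90.2  78. ] tool xy [-48.4  91.5]
```

The tool sits in the middle of the open part: 50 mm from the deck edge and 50 mm from the front's back face, to within about 3 mm. Lowering.

```bash
python3 -m crank '[{"jaw":255,"linear":[0,0.25,-3],"turn":0},{"jaw":255,"linear":[0,0,-3],"turn":0},{"jaw":255,"linear":[0,0,-3],"turn":0},{"jaw":255,"linear":[0,0,-2],"turn":0},{"jaw":255,"linear":[0,0,-1],"turn":0},{"jaw":255,"linear":[0,0,-0.6],"turn":0},{"jaw":255,"linear":[0,0,0],"turn":0},{"jaw":255,"linear":[0,0,0],"turn":0}]'|sed -n '2p;4p'; python3 -m crank '[{"jaw":255,"linear":[0,0,-0.2],"turn":0},{"jaw":255,"linear":[0,0,0],"turn":0}]'|sed -n '2p;4p'
```

```text
ee_pos: [573.2, 8.6, 24.8]
contact_force: [0.1, 0.2, -0.6]
ee_pos: [572.9, 8.8, 22.4]
contact_force: [0.4, -0.1, -1.6]
```

```bash
python3 -m crank '[{"jaw":255,"linear":[0,0,-0.1],"turn":0},{"jaw":255,"linear":[0,0,0],"turn":0}]'|sed -n '2p;4p'; python3 -m crank '[{"jaw":255,"linear":[0,0,-0.1],"turn":0},{"jaw":255,"linear":[0,0,0],"turn":0}]'|sed -n '2p;4p'; python3 -m crank '[{"jaw":255,"linear":[0,0,-0.1],"turn":0},{"jaw":255,"linear":[0,0,0],"turn":0}]'|sed -n '2p;4p'
```

```text
ee_pos: [572.6, 8.9, 20.9]
contact_force: [0.3, -0.6, -1.2]
ee_pos: [572.6, 8.9, 19.8]
contact_force: [-0.6, -0.3, -1.9]
ee_pos: [573.0, 8.9, 19.7]
contact_force: [-2.6, -0.0, 7.7]
```

The tin is touching the floor, so I release and rise.

```bash
python3 -m crank '[{"jaw":255,"linear":[0,0,0.1],"turn":0},{"jaw":0,"linear":[0,0,0],"turn":0},{"jaw":0,"linear":[0,0,0],"turn":0},{"jaw":0,"linear":[0,0,0],"turn":0},{"jaw":0,"linear":[0,0,0],"turn":0},{"jaw":0,"linear":[0,0,0],"turn":0},{"jaw":0,"linear":[0,0,0],"turn":0},{"jaw":0,"linear":[0,0,2],"turn":0},{"jaw":0,"linear":[0,0,4],"turn":0},{"jaw":0,"linear":[0,0,5],"turn":0},{"jaw":0,"linear":[0,0,3],"turn":0},{"jaw":0,"linear":[0,0,0],"turn":0},{"jaw":0,"linear":[0,0,0],"turn":0}]'; python3 -c "
from cell import *;import cv2,numpy as np
cv2.imwrite('pics/w4.png',get_image('wrist')['frame'])"
```

```text
time_s: 13.5
ee_pos: [572.8, 8.7, 160.4]
orientation: [0.998, 0.057, 0.001, 0.0]
contact_force: [-0.6, 0.3, -0.8]
gripper_width: 85.3
grasp_force: 0.0
```

View pics/w4.png

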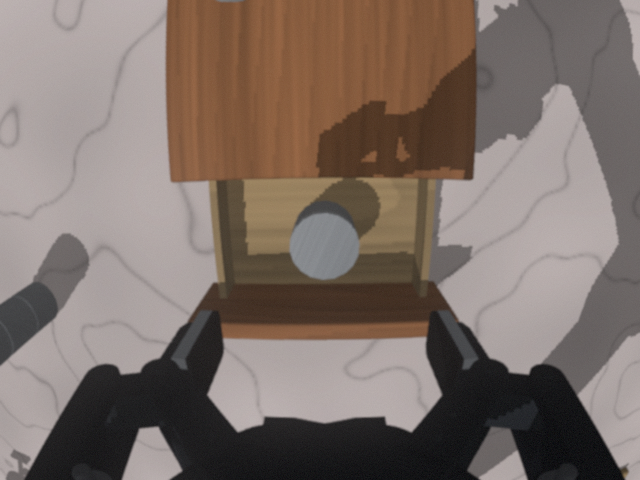

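The tin stands upright at (325,241), in the middle of the drawer. Closing the jaw and going round in front of the drawer face.

```bash
python3 -m crank '[{"jaw":255,"linear":[-2,-0.3,0],"turn":0},{"jaw":255,"linear":[-4,-0.6,0],"turn":0},{"jaw":255,"linear":[-4,-0.57,0],"turn":0},{"jaw":255,"linear":[-0.5,0,-1],"turn":0},{"jaw":255,"linear":[0,0,-4],"turn":0},{"jaw":255,"linear":[0,0,-4],"turn":0},{"jaw":255,"linear":[0,0,-2.6],"turn":0},{"jaw":255,"linear":[0,0,0],"turn":0},{"jaw":255,"linear":[0,0,0],"turn":0}]' 40
```

```text
time_s: 14.45
ee_pos: [467.0, -5.5, 43.1]
orientation: [0.998, 0.057, -0.001, -0.0]
contact_force: [0.2, 0.3, 0.9]
gripper_width: 0.3
grasp_force: 0.0
```

```bash
python3 -m crank '[{"jaw":255,"linear":[1,0.12,0],"turn":0},{"jaw":255,"linear":[1,0.12,0],"turn":0},{"jaw":255,"linear":[0.3,0.04,0],"turn":0},{"jaw":255,"linear":[0.2,0.02,0],"turn":0},{"jaw":255,"linear":[0.2,0.02,0],"turn":0},{"jaw":255,"linear":[0.2,0.02,0],"turn":0},{"jaw":255,"linear":[0.2,0.02,0],"turn":0},{"jaw":255,"linear":[0.1,0.01,0.05],"turn":0},{"jaw":255,"linear":[0.1,0.01,0.05],"turn":0},{"jaw":255,"linear":[0.1,0.01,0],"turn":0}]'|sed -n '2p;4p'; python3 -m crank '[{"jaw":255,"linear":[0.1,0.01,0],"turn":0},{"jaw":255,"linear":[0.1,0.02,0],"turn":0},{"jaw":255,"linear":[0.1,0.01,0],"turn":0},{"jaw":255,"linear":[0,0,0],"turn":0}]'|sed -n '2p;4p'
```

```text
ee_pos: [500.7, -2.1, 44.4]
contact_force: [-3.9, 0.1, -2.6]
ee_pos: [504.7, -1.6, 44.8]
contact_force: [-2.4, 0.1, -1.5]
```

```bash
python3 -m crank '[{"jaw":255,"linear":[0.2,0.024,0],"turn":0},{"jaw":255,"linear":[0.2,0.024,0],"turn":0},{"jaw":255,"linear":[0.2,0.024,0],"turn":0},{"jaw":255,"linear":[0.2,0.024,0],"turn":0},{"jaw":255,"linear":[0.2,0.024,0],"turn":0},{"jaw":255,"linear":[0.2,0.024,0],"turn":0},{"jaw":255,"linear":[0.2,0.024,0],"turn":0},{"jaw":255,"linear":[0.2,0.024,0],"turn":0},{"jaw":255,"linear":[0.2,0.024,0],"turn":0},{"jaw":255,"linear":[0.2,0.024,0],"turn":0},{"jaw":255,"linear":[0.2,0.024,0],"turn":0},{"jaw":255,"linear":[0.2,0.024,0],"turn":0},{"jaw":255,"linear":[0.2,0.024,0],"turn":0},{"jaw":255,"linear":[0.2,0.024,0],"turn":0},{"jaw":255,"linear":[0.2,0.024,0],"turn":0},{"jaw":255,"linear":[0.2,0.024,0],"turn":0}]'|sed -n '2p;4p'
```

```text
ee_pos: [536.5, 2.3, 44.8]
contact_force: [-5.8, -1.4, 0.6]
```

```bash
python3 -m crank '[{"jaw":255,"linear":[0.2,0.024,0],"turn":0},{"jaw":255,"linear":[0.2,0.024,0],"turn":0},{"jaw":255,"linear":[0.2,0.024,0],"turn":0},{"jaw":255,"linear":[0.2,0.024,0],"turn":0},{"jaw":255,"linear":[0.2,0.024,0],"turn":0},{"jaw":255,"linear":[0.2,0.024,0],"turn":0},{"jaw":255,"linear":[0.2,0.024,0],"turn":0},{"jaw":255,"linear":[0.2,0.024,0],"turn":0},{"jaw":255,"linear":[0.2,0.024,0],"turn":0},{"jaw":255,"linear":[0.2,0.024,0],"turn":0},{"jaw":255,"linear":[0.2,0.024,0],"turn":0},{"jaw":255,"linear":[0.2,0.024,0],"turn":0},{"jaw":255,"linear":[0.2,0.024,0],"turn":0},{"jaw":255,"linear":[0.2,0.024,0],"turn":0},{"jaw":255,"linear":[0.2,0.024,0],"turn":0},{"jaw":255,"linear":[0.2,0.024,0],"turn":0},{"jaw":255,"linear":[0.2,0.024,0],"turn":0}]'|sed -n '2p;4p'
```

```text
ee_pos: [570.1, 6.3, 44.8]
contact_force: [-7.2, -1.4, 1.8]
```

```bash
python3 -m crank '[{"jaw":255,"linear":[0.2,0.024,0],"turn":0},{"jaw":255,"linear":[0.2,0.024,0],"turn":0},{"jaw":255,"linear":[0.2,0.024,0],"turn":0},{"jaw":255,"linear":[0,0,0],"turn":0}]'|sed -n '2p;4p';python3 -m crank '[{"jaw":255,"linear":[0.1,0.012,0],"turn":0},{"jaw":255,"linear":[0.1,0.012,0],"turn":0},{"jaw":255,"linear":[0.1,0.012,0],"turn":0},{"jaw":255,"linear":[0,0,0],"turn":0}]'|sed -n '2p;4p';python3 -m crank '[{"jaw":255,"linear":[0.1,0.012,0],"turn":0},{"jaw":255,"linear":[0,0,0],"turn":0}]'|sed -n '2p;4p'
```

```text
ee_pos: [576.4, 7.1, 44.8]
contact_force: [-5.2, -1.1, 0.8]
ee_pos: [579.2, 7.4, 44.8]
contact_force: [-6.0, -1.6, 2.5]
ee_pos: [580.2, 7.5, 44.8]
contact_force: [-6.4, -1.5, 1.0]
```

```bash
python3 -m crank '[{"jaw":255,"linear":[0.1,0.012,0],"turn":0},{"jaw":255,"linear":[0.1,0.012,0],"turn":0},{"jaw":255,"linear":[0,0,0],"turn":0}]'|sed -n '2p;4p';python3 -m crank '[{"jaw":255,"linear":[0.1,0.012,0],"turn":0},{"jaw":255,"linear":[0,0,0],"turn":0}]'|sed -n '2p;4p'
```

```text
ee_pos: [582.0, 7.7, 44.8]
contact_force: [-7.2, -1.8, 1.8]
ee_pos: [582.9, 7.9, 44.8]
contact_force: [-7.2, -1.5, 2.9]
```

```bash
python3 -m crank '[{"jaw":255,"linear":[0.1,0.012,0],"turn":0},{"jaw":255,"linear":[0,0,0],"turn":0}]'|sed -n '2p;4p'
```

```text
ee_pos: [583.5, 7.9, 44.8]
contact_force: [-9.0, -1.9, 4.7]
```

```bash
python3 -m crank '[{"jaw":255,"linear":[0.05,0.006,0],"turn":0},{"jaw":255,"linear":[0,0,0],"turn":0}]'|sed -n '2p;4p'
```

```text
ee_pos: [583.6, 7.9, 44.8]
contact_force: [-10.9, -1.7, 5.2]
```

```bash
python3 -m crank '[{"jaw":255,"linear":[0.03,0,0.1],"turn":0},{"jaw":255,"linear":[0,0,0],"turn":0}]'|sed -n '2p;4p'
```

```text
ee_pos: [583.3, 7.9, 45.0]
contact_force: [-9.2, -1.7, -0.8]
```

```bash
python3 -m crank '[{"jaw":255,"linear":[0.04,0.005,0.02],"turn":0},{"jaw":255,"linear":[0,0,0],"turn":0}]'|sed -n '2p;4p'
```

```text
ee_pos: [583.4, 7.9, 45.0]
contact_force: [-9.1, -1.6, -0.8]
```

```bash
python3 -m crank '[{"jaw":255,"linear":[0.1,0.01,0],"turn":0},{"jaw":255,"linear":[0,0,0],"turn":0}]'|sed -n '2p;4p'
```

```text
ee_pos: [583.8, 7.9, 45.0]
contact_force: [-11.8, -1.6, 1.2]
```

```bash
python3 -m crank '[{"jaw":255,"linear":[0.04,0.005,0],"turn":0},{"jaw":255,"linear":[0,0,0],"turn":0}]'|sed -n '2p;4p'
```

```text
ee_pos: [583.9, 7.9, 45.0]
contact_force: [-12.4, -2.2, 1.6]
```

```bash
python3 -m crank '[{"jaw":255,"linear":[0.04,0.005,0.02],"turn":0},{"jaw":255,"linear":[0,0,0],"turn":0}]'|sed -n '2p;4p'
```

```text
ee_pos: [583.9, 8.0, 45.0]
contact_force: [-13.1, -1.9, 1.5]
```

```bash
python3 -m crank '[{"jaw":255,"linear":[-0.3,-0.036,0],"turn":0},{"jaw":255,"linear":[-0.3,-0.036,0],"turn":0},{"jaw":255,"linear":[-0.3,-0.036,0],"turn":0},{"jaw":255,"linear":[-0.3,-0.036,0],"turn":0},{"jaw":255,"linear":[-0.3,-0.036,0],"turn":0},{"jaw":255,"linear":[-0.3,-0.036,0],"turn":0},{"jaw":255,"linear":[-0.3,-0.036,0],"turn":0},{"jaw":255,"linear":[-2,-0.24,0],"turn":0},{"jaw":255,"linear":[-4,-0.48,0],"turn":0},{"jaw":255,"linear":[-4,-0.48,0],"turn":0},{"jaw":255,"linear":[0,0,4],"turn":0},{"jaw":255,"linear":[0,0,4],"turn":0},{"jaw":255,"linear":[0,0,0],"turn":0},{"jaw":255,"linear":[0,0,0],"turn":0},{"jaw":255,"linear":[0,0,0],"turn":0},{"jaw":255,"linear":[0,0,0],"turn":0}]'|sed -n '1,2p;4p'; python3 -c "
from cell import *;import cv2
cv2.imwrite('pics/t5.png',cv2.resize(get_image('top')['frame'][110:350,140:440],None,fx=2.5,fy=2.5))"
```

```text
time_s: 23.65
ee_pos: [465.9, -6.2, 125.2]
contact_force: [-0.7, 0.7, -0.1]
```

View pics/t5.png

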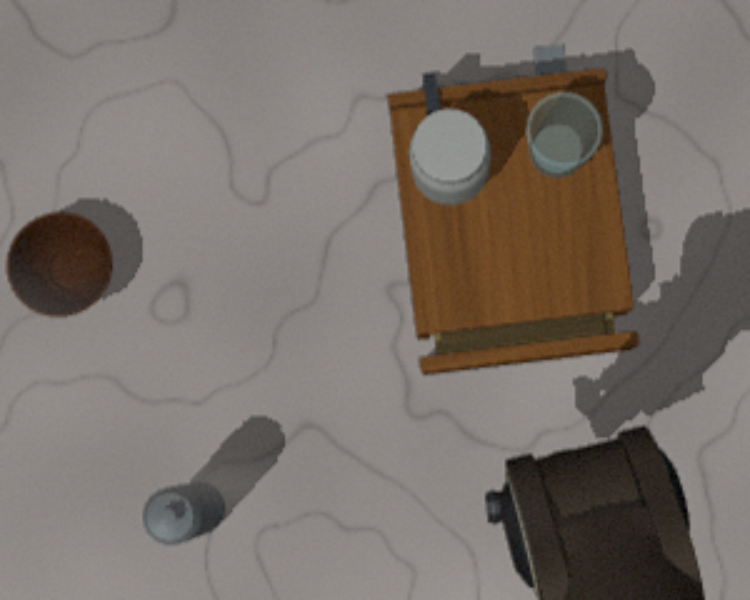

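The drawer front is back at its shut position, (309,259.6) to (395,248.4) in the full image, the same as at the start. It stays there untouched, and nothing else has moved. Handing in.

```bash
python3 -c "
from cell import *;print(hand_in())"
```

```text
the job is handed in; nothing more can be done
None
```

I handed the job in at about 24 s: the drawer is latched shut with the tin inside, last seen upright mid-drawer before closing. The highest force read on the drawer was about 13.3 N, the bowl, jar, tumbler and tower look unmoved, and `hand_in()` returned no verdict.

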